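Drive the pivot pin out of a large display fan into the catch tray

ROBOT

A 6-joint arm with a two-finger parallel gripper is mounted at the origin on the work surface. World frame = base frame: x ahead of the robot, y to its left, z up, the work surface at z = 0. Lengths are in m, angles in rad, forces in N, time in s.
With the tool pointing down it reaches from about 0.275 to 0.975 m from the base axis. Payload 8.4 kg.
Tool frame: the origin (TCP) lies between the finger pads; the fingertips stand arm.tip_reach ahead of it and the grasp point (between the pads) lies 2 mm behind it (arm.tip_reach is the distance from the TCP to the fingertips, in m); y points along the fingers, z is the direction in which the jaws open and shut, and the axes are right-handed (so a half turn about y gives the same grasp; the last joint's range is limited). The gripper opens to 92 mm and grips with 3 to 60 N. Pads are 20 mm wide; open, the fingers measure 128 mm over their backs; the gripper's body (75 mm by 189 mm) begins 69 mm behind the grasp point.
Start: joints at [-1.242, 0.353, 1.633, -0, 1.155, -0.002], TCP at [0.203, -0.591, 0.232] pointing down, gripper open.
Joint ranges: [-2.63, 2.63], [-0.92, 2.1], [0.06, 2.66], [-1.3, 4.44], [0, 2.69], [-3.02, 3.02]. Speed limits (rad/s): [2.22, 2.22, 2.79, 3.14, 3.14, 3.14].

INTERFACE

Orientations are given as a unit quaternion [w, x, y, z].
In Python, from station import status, optics, ticket, arm gives the robot as it stands.
- The arm moves only by the tool jog_arm, never from a script. Its argument "plan" is a list that holds one entry, the list of rows, each a list of 4 numbers: the shift along the tool's x, y, z in m, then the turn about the tool's y in rad. A call has 1 to 20 rows; each row shifts and turns the commanded pose from where the row before left it, along the tool's axes as they then stand; what a row does not reach is not made up. A row lasts 1/12 s, in which the tool goes at most 41.7 mm and 7.16 degrees, less where a joint would pass 70% of its speed; a pose out of reach is approached as far as the arm can. A call is refused whole if a number of a shift passes 0.0417 or a number of a turn 0.125, either way. A call with a gripper value outside its range is refused whole. "claw" is the opening in per cent of the stroke, from 0 (shut) to 100 (fully open), set as the call begins (left out, the last holds). The fingers move at their own pace and stop on an object; "force" is the grip in N (left out, the last holds). Time passes only in rows, so rows that do not move let the fingers close. It gives the time, the measured TCP pose, the force and the opening at its end, in the units of the state.
- status.get_obs(): the state, without advancing time (a new reading comes with each control period).
- optics.capture(name): name is "side" or "top" or "wrist"; returns a dict with "image" (400x640x3 uint8, blue, green, red), "K" (3x3 intrinsics, pixels), "camera_from_world" (4x4, takes a point from world to camera coordinates). Camera axes: x right, y up, looking along -z (the intrinsics and any distortion apply to the point x, -y, -z); pixel columns grow to the right and rows downward; lengths in m; the calibration is good to about 2 mm. A picture is of the moment at which its call begins. There is no depth.
- ticket.finish_job(): hands the job in, once; it reports no verdict.
The state is a dict: "clock": time; "joint_positions": joint angles; "joint_vel": joint speeds; "joint_torque": joint torques, N m; "position": TCP position; "tcp_rot": TCP orientation; "contact_force": force on the tool from outside, world axes, zero at the start; "ft_torque": the same for the moment, N m; "width": opening from 0.0 (shut) to 1.0 (fully open).
Only numpy, scipy, OpenCV 4.12 (cv2) and the standard library are available. Lean on these libraries where they do the work, as an engineer would, in place of code of your own. Each camera call takes 0.05 s, during which the arm holds its last target.

TASK

Push the wooden catch tray in under the overhanging end of the big closed fan, so that it stands below the pivot pin. Then take the punch from the tool rack and drive the pin down out of its hole with it, so that the pin drops into the tray; touch the pin only with the punch. Leave the punch standing upright in the empty hole, resting on its collar, so that the sticks stay lined up.

Things in the scene. Friction and masses are not known exactly. Their poses are not given: they have to be found in the camera images.
- hole (a point): Pivot hole, 24 mm wide (3 mm chamfer), straight down through the heel of the big fixed fan; point: centre of its mouth, on the heel's flat top, 105 mm above the table. z up, x from the heel to the fan's tips. Heel: pale bamboo, 64 x 64, 30 mm thick, overhanging; the space below is open but for a trestle from 87 mm along +x. Clamp nuts, 121 mm above the table, 105 mm along +x.
- pin_mid (a point): Pivot pin, a dark wooden dowel, 20 mm diameter, 40 mm long, upright in the hole; point: its middle. At first its top is 10 mm above the hole's mouth, its foot level with the heel's underside. Light springs hold it: it takes 5 to 10 N to start, less later, and drops free once its top is about 15 to 20 mm below the mouth.
- punch_grip (a point): Drift punch, upright in any of the rack's 3 places (80 mm apart; the others: thin-handled brush, ball-knob burnisher). Point: middle of its round pale wooden handle, 24 mm diameter, 80 mm long, flat steel cap; z up. Below: steel collar, 40 mm diameter, underside 45 mm below the point; steel rod, 9 mm diameter, tip 90 mm below the point. Collar rests on the rack's top, 65 mm up; lifts straight out.
- tray_grip (a point): Loose plywood catch tray, about 0.3 kg, on the table at the fan's -y side. Point: middle of its upright grip, 30 mm above the table; grip 20 mm (x) x 30 mm (y), 60 mm tall. Open bowl 100 x 100 mm outside, 90 x 90 inside, 30 mm high, 5 mm floor, its centre 110 mm from the point along +y, joined by a flat bar. Slides on the table by its grip.
There are look-alikes about, which are no part of the job. Leave any pink or purple look-alike of the part that bears tray_grip alone.

How it is judged:
By the outcome, as a careful person would: the job done as asked, in the order asked, and still so for the second after the job is handed in, with the robot touching nothing.
It also fails if it takes over 54 s, if anything falls off the work surface, if the arm or the gripper's body presses on something with over 40 N, if the wrist force passes 120 N, or if a joint passes its speed limit or range.

## Working session

There is one attempt and no reset: what is moved stays moved. The work goes in short steps, Python scripts to look and compute and a tool call to move; the robot and the scene stay as the last step left them, time stands still between calls to the robot, and variables do not carry over. Pictures are saved under pics/ and viewed, and the job is handed in when it is done.

Besides the shell and the picture viewer there is one more tool, called after ">>>" as name(argument=value, ...), one argument or row to a line, values as JSON. jog_arm: Moves the arm, as the interface text tells. Its arguments: {"type":"object","properties":{"plan":{"type":"array"},"claw":{"type":"number"},"force":{"type":"number"}},"required":["plan"]}

```bash
mkdir -p pics; ls
python3 - <<'E'
from station import status, optics, ticket, arm
import cv2
print(status.get_obs()); print(arm.tip_reach, [a for a in dir(arm) if a[0]!='_'])
for n in ("top","side","wrist"):
    c=optics.capture(n); cv2.imwrite(f"pics/{n}0.png",c["image"]); print(n,c["K"],c["camera_from_world"])
    print([k for k in c])
E
```

```text
pics
{'clock': 0.0, 'joint_positions': array([-1.24241557e+00,  3.53615681e-01,  1.63415221e+00,  5.46067099e-06,
        1.15520366e+00, -2.42365037e-03]), 'joint_vel': array([ 0.00056264, -0.00119375, -0.00016043,  0.00050916,  0.00037364,
        0.00033442]), 'joint_torque': array([ 1.51764059e-03, -5.93838751e+01, -3.34217083e+01,  6.99606305e-02,
        2.34458403e-02, -1.29764944e-04]), 'position': array([ 0.20283344, -0.59065782,  0.23087623]), 'tcp_rot': array([ 0.11634631, -0.11650103,  0.69793764, -0.69697496]), 'contact_force': array([ 0.29190634,  0.28915572, -0.3730587 ]), 'ft_torque': array([ 0.00703025,  0.04285481, -0.01307109]), 'width': 1.0001188748412366}
0.017 ['Unreachable', 'tip_reach']
top [[483.66129877   0.         331.91842278]
 [  0.         483.66129877 197.26292306]
 [  0.           0.           1.        ]] [[ 2.36860401e-02 -9.99719104e-01 -8.27740936e-04 -1.85321695e-01]
 [ 9.95428814e-01  2.35077476e-02  9.25681512e-02 -4.70366054e-01]
 [-9.25226908e-02 -3.01653012e-03  9.95706007e-01 -1.63811731e+00]
 [ 0.00000000e+00  0.00000000e+00  0.00000000e+0
[... 166 characters left out ...]
         1.        ]] [[-0.78043101 -0.62524058 -0.00128948  0.25264092]
 [ 0.41570136 -0.52042054  0.74589198 -0.37199319]
 [-0.467033    0.58158119  0.66606568 -1.09201103]
 [ 0.          0.          0.          1.        ]]
['image', 'K', 'camera_from_world']
wrist [[305.28085609   0.         318.58544392]
 [  0.         305.28085609 198.6687413 ]
 [  0.           0.           1.        ]] [[ 3.24690659e-01 -9.45819895e-01 -8.37994895e-04 -6.25033697e-01]
 [ 9.03459697e-01  3.10410760e-01 -2.95644612e-01  3.37412649e-02]
 [ 2.79886678e-01  9.52359493e-02  9.55297630e-01 -3.92637291e-01]
 [ 0.00000000e+00  0.00000000e+00  0.00000000e+00  1.00000000e+00]]
['image', 'K', 'camera_from_world']
```

View pics/top0.png

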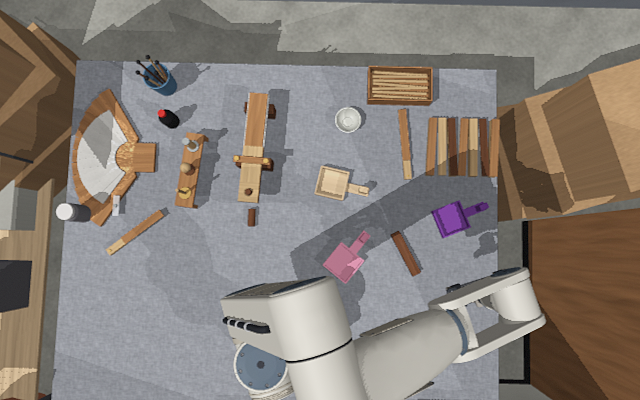

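View pics/side0.png

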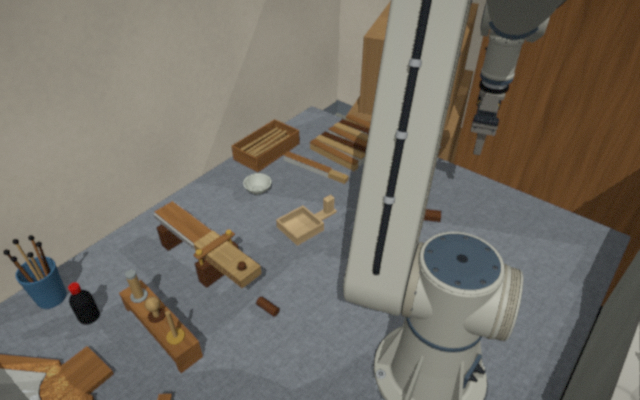

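View pics/wrist0.png

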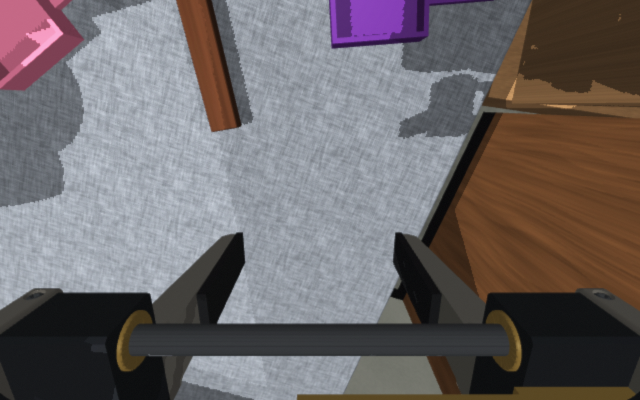

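```bash
cat > h.py <<'E'
import numpy as np, cv2
from station import status, optics, ticket, arm
def ray(c,u,v):
    K=c["K"];M=np.array(c["camera_from_world"]);R=M[:3,:3];t=M[:3,3]
    d=np.array([(u-K[0,2])/K[0,0],-(v-K[1,2])/K[1,1],-1.0])
    return -R.T@t, R.T@d
def plane(c,u,v,z):
    o,d=ray(c,u,v); return o+d*(z-o[2])/d[2]
def proj(c,p):
    M=np.array(c["camera_from_world"]);q=M[:3,:3]@np.array(p)+M[:3,3]
    K=c["K"];return np.array([K[0,2]+K[0,0]*q[0]/-q[2],K[1,2]+K[1,1]*(-q[1])/-q[2]])
def crop(im,x0,y0,w,h,name):
    s=min(800//w,600//h); cv2.imwrite("pics/"+name,cv2.resize(im[y0:y0+h,x0:x0+w],None,fx=s,fy=s,interpolation=cv2.INTER_CUBIC)); print(name,"scale",s)
E
python3 - <<'E'
from h import *
t=cv2.imread("pics/top0.png");s=cv2.imread("pics/side0.png")
crop(t,165,85,120,90,"ct1.png") if 0 else crop(t,165,120,120,100,"ct1.png")
crop(s,100,190,180,180,"cs1.png")
crop(t,300,150,80,60,"ct2.png")
crop(s,260,180,100,75,"cs2.png")
E
```

```text
ct1.png scale 6
cs1.png scale 3
ct2.png scale 10
cs2.png scale 8
```

View pics/ct1.png

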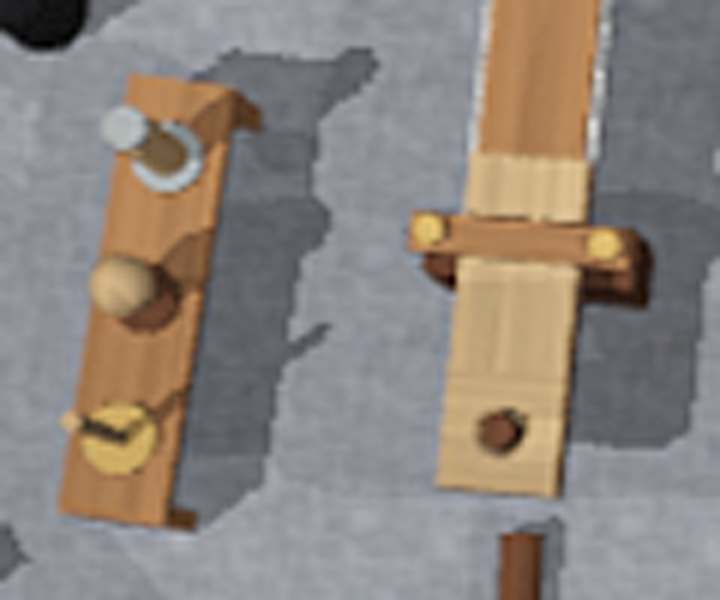

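View pics/cs1.png

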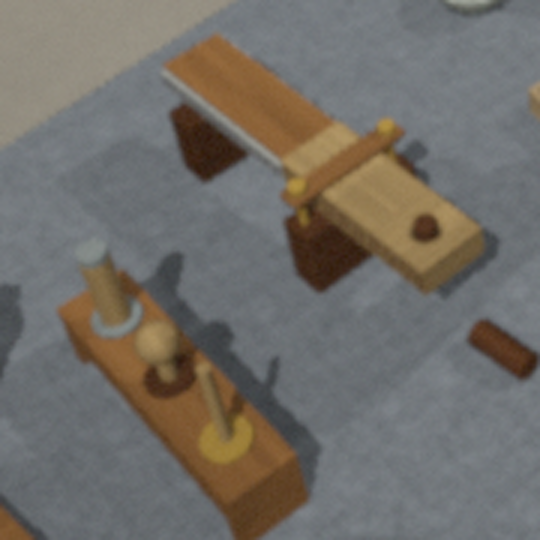

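View pics/ct2.png

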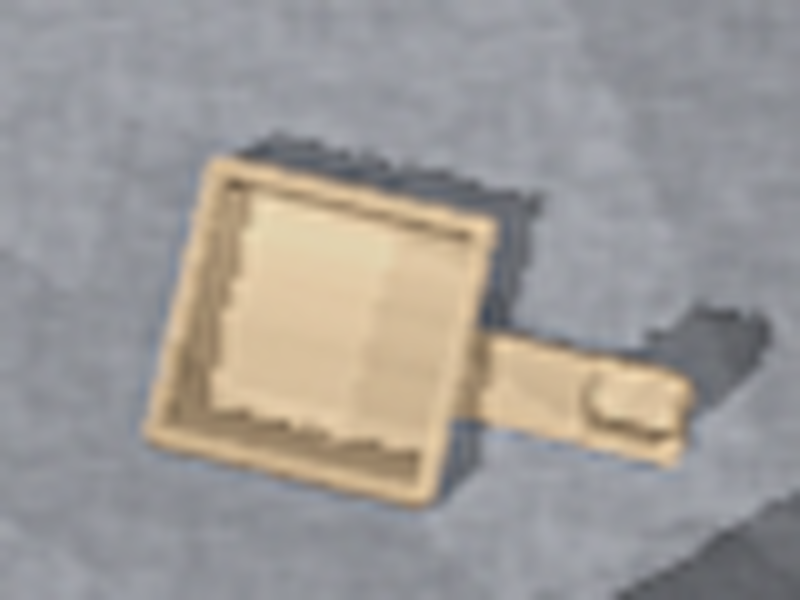

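View pics/cs2.png

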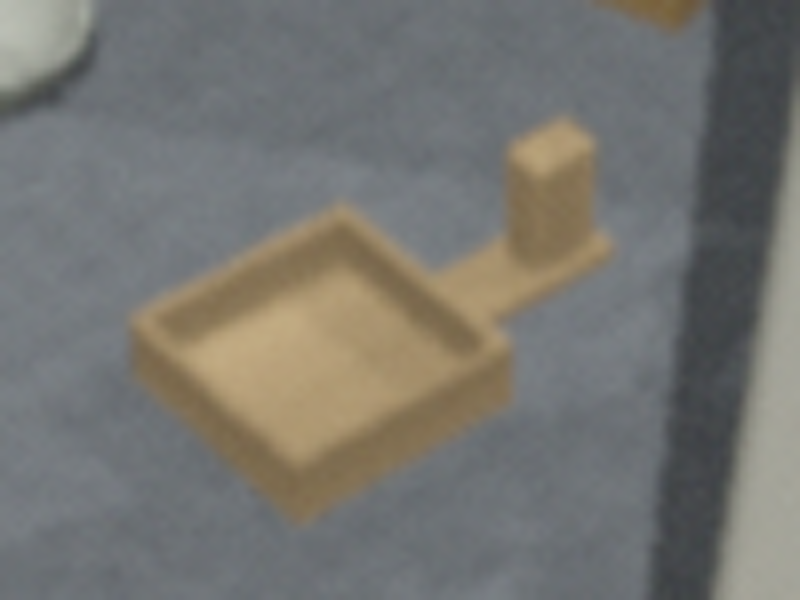

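Run:
```python
from h import *
np.set_printoptions(precision=4,suppress=True)
t=optics.capture("top");s=optics.capture("side")
def P(c,x,y,s,x0,y0,z,n):
    u=(x+.5)/s-.5+x0;v=(y+.5)/s-.5+y0; p=plane(c,u,v,z); print(n,p); return p
a=(6,165,120)
P(t,500,430,*a,.115,"pin t"); P(s,427,222,3,100,190,.115,"pin s")
for q in [(436,488),(560,497),(460,262),(582,265)]: P(t,*q,*a,.105,"heel t")
for q in [(428,291),(484,237),(330,125)]: P(s,*q,3,100,190,.105,"heel s")
P(t,428,228,*a,.121,"nut"),P(t,605,243,*a,.121,"nut")
P(t,125,128,*a,.15,"cap t");P(t,168,155,*a,.07,"collar t");P(s,93,250,3,100,190,.15,"cap s");P(s,117,318,3,100,190,.07,"collar s")
b=(10,300,150)
P(t,638,402,*b,.06,"grip t");P(s,553,145,8,260,180,.06,"grip s")
c=[P(t,*q,*b,.03,"rim") for q in [(213,157),(494,220),(432,503),(146,440)]];c=np.array(c);print(c.mean(0))
c=[P(s,*q,8,260,180,.03,"rim s") for q in [(343,203),(512,350),(303,463),(133,325)]];c=np.array(c);print(c.mean(0))
d=c
print(status.get_obs()['clock'])
```

```text
pin t [0.4791 0.0983 0.115 ]
pin s [0.4767 0.0993 0.115 ]
heel t [0.4477 0.1336 0.105 ]
heel t [0.4443 0.0661 0.105 ]
heel t [0.5719 0.1256 0.105 ]
heel t [0.5718 0.0589 0.105 ]
heel s [0.432  0.1439 0.105 ]
heel s [0.4361 0.0762 0.105 ]
heel s [0.6309 0.0669 0.105 ]
nut [0.5875 0.1406 0.121 ]
nut [0.5816 0.0445 0.121 ]
cap t [0.6327 0.2986 0.15  ]
collar t [0.6343 0.2987 0.07  ]
cap s [0.6309 0.2985 0.15  ]
collar s [0.6297 0.3009 0.07  ]
grip t [ 0.4989 -0.2792  0.06  ]
grip s [ 0.5004 -0.2778  0.06  ]
rim [ 0.5834 -0.1335  0.03  ]
rim [ 0.5638 -0.2305  0.03  ]
rim [ 0.4659 -0.2113  0.03  ]
rim [ 0.4852 -0.1132  0.03  ]
[ 0.5246 -0.1721  0.03  ]
rim s [ 0.5628 -0.2295  0.03  ]
rim s [ 0.4633 -0.2062  0.03  ]
rim s [ 0.4854 -0.1152  0.03  ]
rim s [ 0.5796 -0.1302  0.03  ]
[ 0.5228 -0.1703  0.03  ]
0.25
```

```bash
cat >> h.py <<'E'
from scipy.spatial.transform import Rotation as Rn
def go(target,jaw=None,obs=None):
    """tool-axis shift to target; jaw = wanted world angle of jaw axis (mod pi)"""
    o=obs or status.get_obs(); q=o["tcp_rot"];R=Rn.from_quat([q[1],q[2],q[3],q[0]]).as_matrix()
    d=R.T@(np.array(target)-o["position"]); a=np.arctan2(R[1,2],R[0,2])
    print("shift tool",np.round(d,4),"jawang",round(a,4),"down",np.round(R[:,1],3))
    if jaw is not None:
        e=(jaw-a+np.pi/2)%np.pi-np.pi/2; print("turn about y",round(e*np.sign(R[2,1]),4), "j6",o["joint_positions"][5])
        A=R@Rn.from_rotvec([0,e*np.sign(R[2,1]),0]).as_matrix()
        print("shift if turned first",np.round(A.T@(np.array(target)-o["position"]),4))
E
python3 - <<'E'
from h import *
go([.4997,-.2785,.23],-.22)
go([.4997,-.2785,.23],-.22+np.pi/2)
# bottle & bowl checks
E
```

```text
shift tool [-0.3821  0.0014 -0.1991] jawang -1.24 down [-0.     0.001 -1.   ]
turn about y -1.02 j6 -0.0023963422008839433
shift if turned first [-0.3696  0.0014  0.2214]
shift tool [-0.3821  0.0014 -0.1991] jawang -1.24 down [-0.     0.001 -1.   ]
turn about y 0.5508 j6 -0.0023963422008839433
shift if turned first [-0.2214  0.0014 -0.3696]
```

>>> jog_arm(
  plan=[
    [[-0.0318,0,-0.0166,0],[-0.0318,0,-0.0166,0],[-0.0318,0,-0.0166,0],[-0.0318,0,-0.0166,0],[-0.0318,0,-0.0166,0],[-0.0318,0,-0.0166,0],[-0.0318,0,-0.0166,0],[-0.0318,0,-0.0166,0],[-0.0318,0,-0.0166,0],[-0.0318,0,-0.0166,0],[-0.0318,0,-0.0166,0],[-0.0318,0,-0.0166,-0.102],[0,0,0,-0.102],[0,0,0,-0.102],[0,0,0,-0.102],[0,0,0,-0.102],[0,0,0,-0.102],[0,0,0,-0.102],[0,0,0,-0.102],[0,0,0,-0.102]],
  ],
  claw=100,
)

```text
clock: 1.92
position: [0.4992, -0.2787, 0.2315]
tcp_rot: [0.415, -0.415, 0.573, -0.573]
contact_force: [0.3, 1.3, 0.9]
width: 0.999
```

>>> jog_arm(
  plan=[
    [[0,0,0,-0.102],[0,0,0,0]],
  ],
)

```text
clock: 2.08
position: [0.4991, -0.2787, 0.2315]
tcp_rot: [0.443, -0.443, 0.551, -0.551]
contact_force: [0.0, -0.5, -0.7]
width: 1.002
```

Run:
```python
from h import *
go([.4997,-.2785,.042],-.22)
t=optics.capture("top");s=optics.capture("side");w=optics.capture("wrist")
crop(t["image"],165,90,120,90,"ct3.png");cv2.imwrite("pics/w3.png",w["image"]);crop(s["image"],260,140,160,120,"cs3.png")
```

```text
shift tool [-0.0003  0.1895  0.0005] jawang -0.2154 down [-0.  0. -1.]
turn about y 0.0046 j6 -0.29649848065278356
shift if turned first [-0.0003  0.1895  0.0005]
ct3.png scale 6
cs3.png scale 5
```

View pics/w3.png

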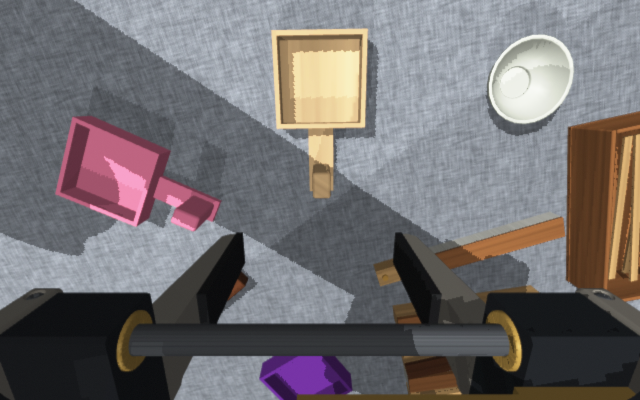

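View pics/ct3.png

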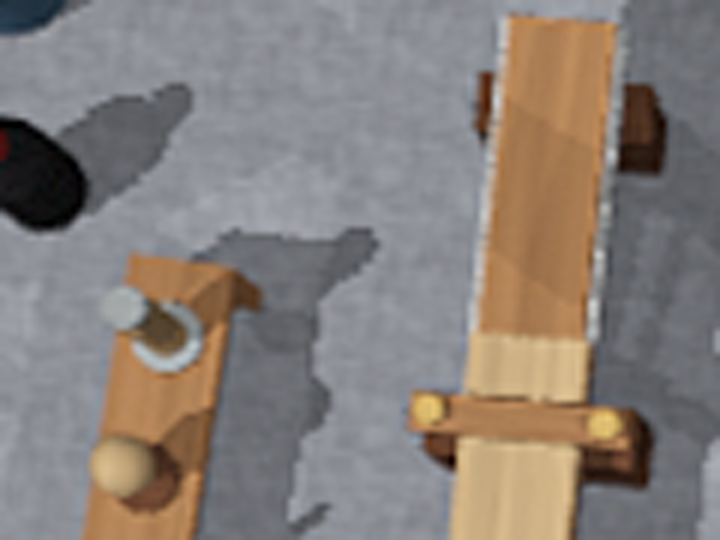

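The plain plywood tray (wrist px 320,80; grip 320,180) is the one meant. The pink tray (115,170) and the purple one (305,375) are look-alikes. The jaws straddle the right grip, so I'm going down.

>>> jog_arm(
  plan=[
    [[0,0.03,0,0],[0,0.03,0,0],[0,0.03,0,0],[0,0.03,0,0],[0,0.03,0,0],[0,0.02,0,0],[0,0.014,0,0],[0,0.005,0,0],[0,0,0,0]],
  ],
)

```text
clock: 2.98
position: [0.4985, -0.2783, 0.0414]
tcp_rot: [0.441, -0.442, 0.553, -0.551]
contact_force: [0.3, -0.6, 0.8]
width: 0.994
```

>>> jog_arm(
  plan=[
    [[0,0,0,0],[0,0,0,0],[0,0,0,0],[0,0,0,0],[0,0,0,0],[0,0,0,0],[0,0,0,0],[0,0,0,0]],
  ],
  claw=0,
  force=20,
)

```text
clock: 3.65
position: [0.4992, -0.2788, 0.0427]
tcp_rot: [-0.442, 0.442, -0.552, 0.552]
contact_force: [-0.1, -0.5, 0.2]
width: 0.438
```

Run:
```python
from h import *
o=status.get_obs(); print(o["width"],o["position"],o["contact_force"])
t=optics.capture("top");s=optics.capture("side");w=optics.capture("wrist")
cv2.imwrite("pics/w4.png",w["image"]); crop(t["image"],165,100,200,150,"ct4.png")
```

```text
0.43816049048036465 [ 0.49924204 -0.27877725  0.04269495] [-0.14802302 -0.53435703  0.24388128]
ct4.png scale 4
```

View pics/w4.png

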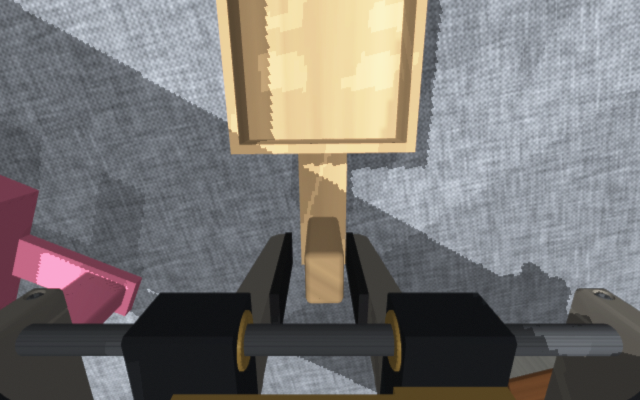

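View pics/ct4.png

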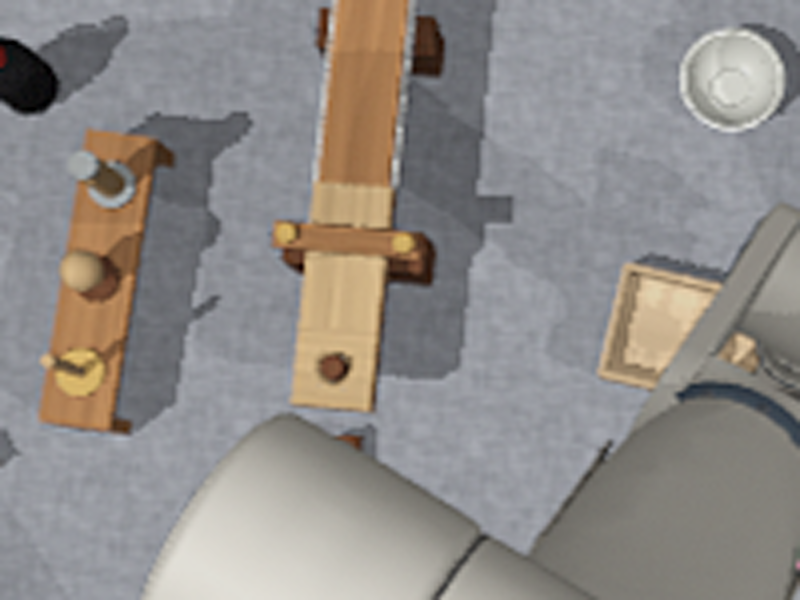

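>>> jog_arm(
  plan=[
    [[0,0,0,0],[0,0,0,0],[0,0,0,0],[0,0,0,0],[0,0,0,0],[0,0,0,0],[0,0,0,0]],
  ],
)

```text
clock: 4.38
position: [0.4993, -0.2788, 0.0426]
tcp_rot: [-0.442, 0.442, -0.552, 0.552]
contact_force: [1.5, -0.9, -0.7]
width: 0.219
```

Run:
```python
from h import *
o=status.get_obs(); print(o["width"]*92,o["position"],o["contact_force"])
# bowl centre after at yaw -.06: grip = pin - .11*(sin.06, cos.06)
g=np.array([.478-.11*np.sin(.06),.0988-.11*np.cos(.06),o["position"][2]]);print(g)
go(g,-.06)
```

```text
20.118676238351252 [ 0.49928731 -0.27880826  0.04258489] [ 1.53998357 -0.94922464 -0.69466426]
[ 0.47140396 -0.01100206  0.04258489]
shift tool [-0.2553 -0.     -0.0857] jawang -0.2201 down [ 0. -0. -1.]
turn about y -0.1601 j6 -0.2918743387971972
shift if turned first [-0.2657 -0.     -0.0439]
```

Run:
```python
from h import *
t=optics.capture("top")
for u,v in [(248.5,209),(255.5,209),(248.5,226)]: print(plane(t,u,v,.012))
```

```text
[0.42814278 0.11220133 0.012     ]
[0.42871265 0.08809124 0.012     ]
[0.36969012 0.10988219 0.012     ]
```

>>> jog_arm(
  plan=[
    [[0,0,0,-0.04],[0,0,0,-0.04],[0,0,0,-0.04],[0,0,0,-0.04],[-0.01,0,-0.0044,0],[-0.02,0,-0.0044,0],[-0.02,0,-0.0044,0],[-0.02,0,-0.0044,0],[-0.02,0,-0.0044,0],[-0.02,0,-0.0044,0],[-0.02,0,-0.0044,0],[0,0,0,0]],
  ],
)

```text
clock: 5.43
position: [0.4748, -0.1441, 0.0426]
tcp_rot: [0.485, -0.485, 0.515, -0.514]
contact_force: [-1.6, 2.6, -1.6]
width: 0.218
```

Run:
```python
from h import *
g=np.array([.486-.11*np.sin(.06),.0995-.11*np.cos(.06),.0426])
go(g,-.06)
t=optics.capture("top"); crop(t["image"],200,130,200,150,"ct5.png")
```

```text
shift tool [-1.339e-01  1.000e-04 -3.300e-03] jawang -0.0596 down [-0.002  0.001 -1.   ]
turn about y 0.0004 j6 -0.23936435101316847
shift if turned first [-1.339e-01  1.000e-04 -3.400e-03]
ct5.png scale 4
```

View pics/ct5.png

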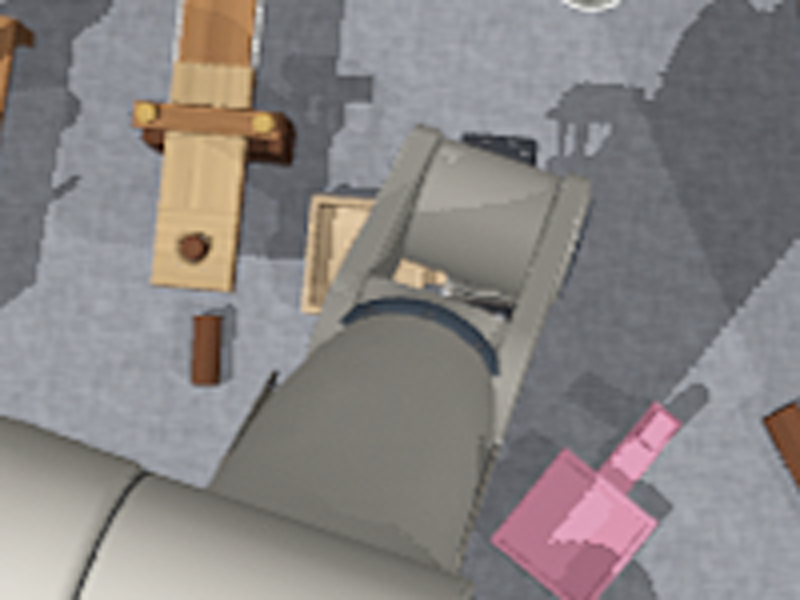

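>>> jog_arm(
  plan=[
    [[-0.012,0,-0.0003,0],[-0.018,0,-0.0005,0],[-0.018,0,-0.0005,0],[-0.018,0,-0.0005,0],[-0.018,0,-0.0005,0],[-0.018,0,-0.0005,0],[-0.018,0,-0.0005,0],[-0.01,0,0,0],[-0.004,0,0,0],[0,0,0,0]],
  ],
)

```text
clock: 6.32
position: [0.4811, -0.0127, 0.0426]
tcp_rot: [0.485, -0.485, 0.515, -0.515]
contact_force: [0.5, 2.7, -1.0]
width: 0.217
```

Run:
```python
from h import *
g=np.array([.486-.11*np.sin(.06),.0995-.11*np.cos(.06),.0426])
go(g,-.06); print(status.get_obs()["width"]*92)
t=optics.capture("side"); crop(t["image"],130,180,200,150,"cs6.png")
t=optics.capture("wrist"); cv2.imwrite("pics/w6.png",t["image"])
```

```text
shift tool [-0.0023 -0.     -0.0018] jawang -0.0596 down [-0.  0. -1.]
turn about y 0.0004 j6 0.029529688086164657
shift if turned first [-0.0023 -0.     -0.0018]
19.94081713210001
cs6.png scale 4
```

View pics/cs6.png

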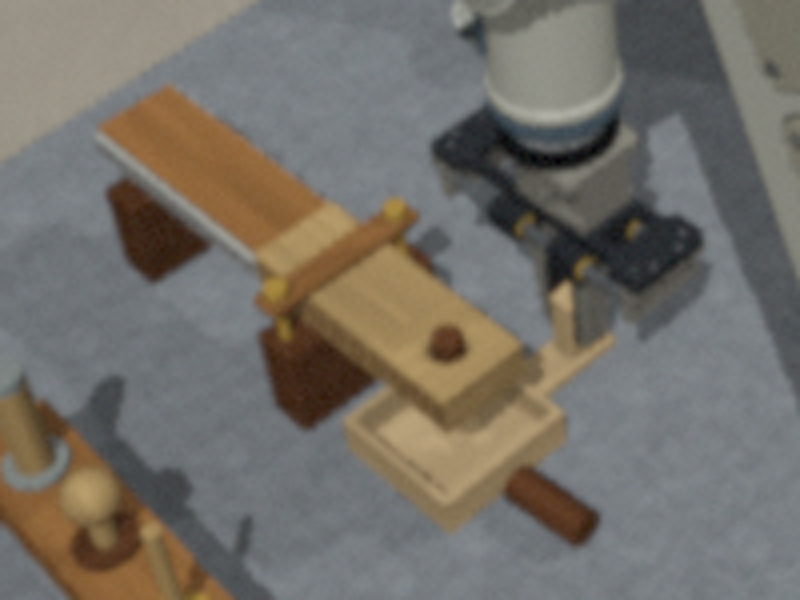

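View pics/w6.png

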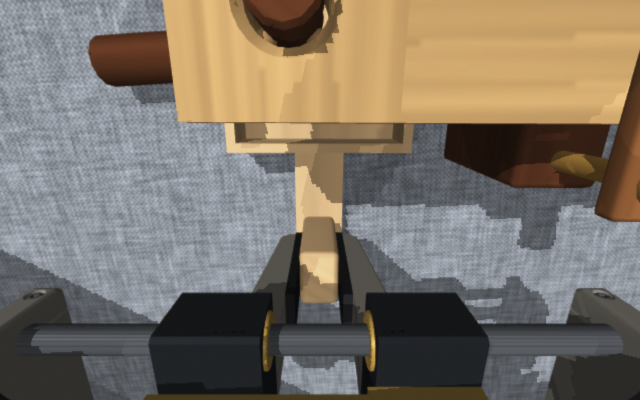

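Run:
```python
from h import *
s=optics.capture("side")
P=[plane(s,130+x/4,180+y/4,.03) for x,y in [(345,418),(453,505),(567,415)]]
print(P,(P[0]+P[2])/2)
print(plane(s,130+447/4,180+338/4,.115))
```

```text
[array([0.53823856, 0.14262913, 0.03      ]), array([0.43599009, 0.14766293, 0.03      ]), array([0.42912074, 0.05227337, 0.03      ])] [0.48367965 0.09745125 0.03      ]
[0.47521167 0.10157262 0.115     ]
```

>>> jog_arm(
  plan=[
    [[0,0,0,0],[0,0,0,0],[0,0,0,0],[0,0,0,0],[0,-0.01,0,0],[0,-0.03,0,0],[0,-0.04,0,0],[0,-0.04,0,0],[0,-0.04,0,0],[0,-0.04,0,0],[0,-0.03,0,0],[0,-0.02,0,0],[0,0,0,0]],
  ],
  claw=100,
)

```text
clock: 7.55
position: [0.483, -0.0133, 0.2981]
tcp_rot: [-0.487, 0.483, -0.513, 0.517]
contact_force: [0.8, 0.0, -0.3]
width: 1.004
```

Run:
```python
from h import *
# rack line: brush, burnisher
t=optics.capture("top")
for x,y in [(168,155),(150,300),(118,437)]: print(plane(t,165+x/6,120+y/6,.067))
print(plane(t,165-8,90+20,.10))
go([.632,.2995,.293],-.06+np.pi/2)
s=optics.capture("side"); crop(s["image"],100,180,200,150,"cs7.png"); crop(t["image"],165,100,200,150,"ct7.png")
```

```text
[0.63347249 0.29814657 0.067     ]
[0.55103684 0.30407897 0.067     ]
[0.47365587 0.31798326 0.067     ]
[0.74502808 0.41416283 0.1       ]
shift tool [-0.3212  0.003   0.131 ] jawang -0.0601 down [ 0.005 -0.    -1.   ]
turn about y 1.5707 j6 0.02939890776584399
shift if turned first [-0.131   0.003  -0.3212]
cs7.png scale 4
ct7.png scale 4
```

View pics/cs7.png

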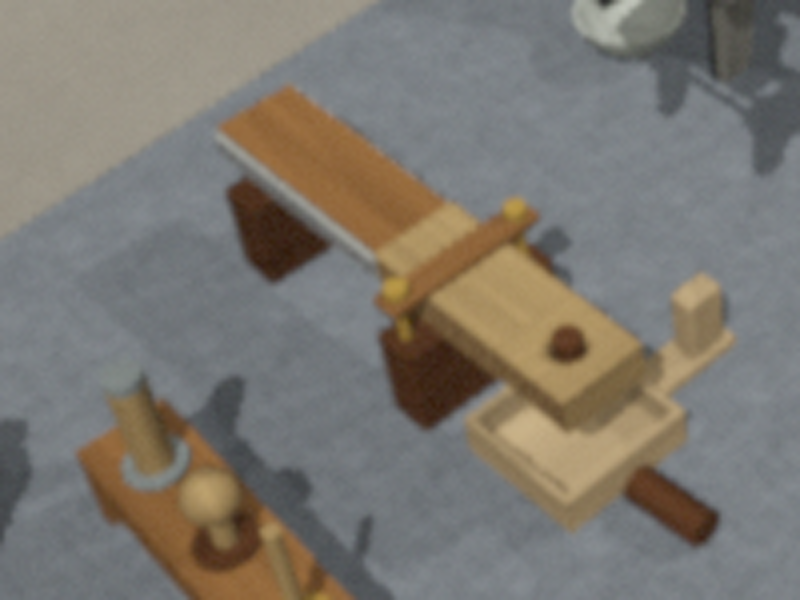

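View pics/ct7.png

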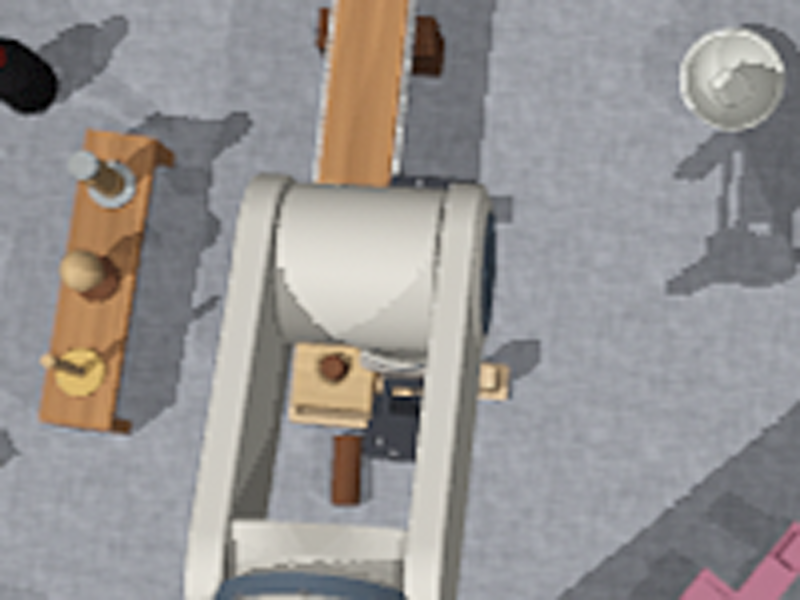

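>>> jog_arm(
  plan=[
    [[-0.0268,0,0.0109,0],[-0.0268,0,0.0109,0],[-0.0268,0,0.0109,0],[-0.0268,0,0.0109,0],[-0.0268,0,0.0109,0],[-0.0268,0,0.0109,0],[-0.0268,0,0.0109,0],[-0.0268,0,0.0109,0],[-0.0268,0,0.0109,0],[-0.0268,0,0.0109,0],[-0.0268,0,0.0109,0],[-0.0268,0,0.0109,0],[0,0,0,-0.116],[0,0,0,-0.116],[0,0,0,-0.116],[0,0,0,-0.116],[0,0,0,-0.116],[0,0,0,-0.116],[0,0,0,-0.116],[0,0,0,-0.116]],
  ],
)

```text
clock: 9.32
position: [0.6299, 0.2995, 0.29]
tcp_rot: [-0.664, 0.666, -0.242, 0.241]
contact_force: [0.4, 0.9, -0.3]
width: 1.0
```

>>> jog_arm(
  plan=[
    [[0,0,0,-0.116],[0,0,0,-0.116],[0,0,0,-0.116],[0,0,0,-0.116],[0,0,0,-0.116],[0,0,0,0]],
  ],
)

```text
clock: 9.82
position: [0.6299, 0.2995, 0.2901]
tcp_rot: [-0.705, 0.707, -0.043, 0.04]
contact_force: [0.3, -0.1, -0.1]
width: 1.003
```

Run:
```python
from h import *
go([.632,.2995,.117],1.45)
w=optics.capture("wrist");cv2.imwrite("pics/w8.png",w["image"])
print(proj(w,[.632,.2995,.15]),proj(w,[.632,.2995,.07]))
s=optics.capture("side"); crop(s["image"],40,190,200,150,"cs8.png")
```

```text
shift tool [0.0026 0.1731 0.0006] jawang 1.4533 down [-0.003 -0.002 -1.   ]
turn about y 0.0033 j6 -1.011621259810082
shift if turned first [0.0026 0.1731 0.0006]
[319.86102838 194.39574654] [319.79093558 176.69612607]
cs8.png scale 4
```

View pics/w8.png

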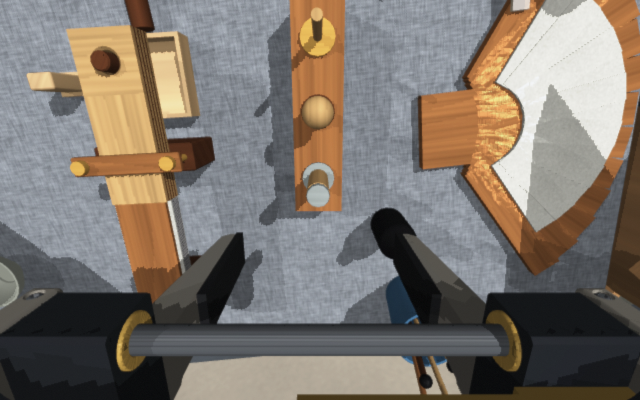

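View pics/cs8.png

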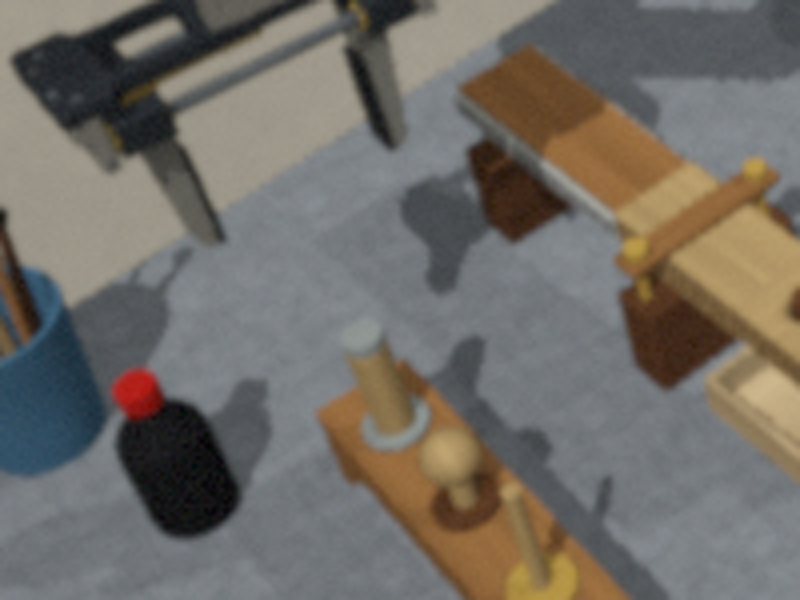

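Candidates: punch at wrist (318,196), with a flat steel cap and steel collar; ball burnisher at (318,112); thin brush at (317,25). The first one fits the description. Next I'll check how much room the bottle and the cup leave.

Run:
```python
from h import *
t=optics.capture("top");s=optics.capture("side")
def tri(a,b):
    (o1,d1),(o2,d2)=a,b
    A=np.array([d1,-d2]).T; x=np.linalg.lstsq(A,o2-o1,rcond=None)[0]
    return (o1+x[0]*d1+o2+x[1]*d2)/2, np.linalg.norm(o1+x[0]*d1-o2-x[1]*d2)
im=cv2.imread("pics/top0.png");
def red(im):
    m=((im[...,2].astype(int)-im[...,1]>100)&(im[...,2].astype(int)-im[...,0]>100)).astype('u1')
    n,l,st,c=cv2.connectedComponentsWithStats(m);i=1+st[1:,4].argmax();return c[i]
a=red(im);b=red(s["image"]);print(a,b,tri(ray(t,*a),ray(s,*b)))
crop(s["image"],100,250,60,60,"cs9.png")
w=optics.capture("wrist");crop(w["image"],270,80,100,150,"w9.png")
```

```text
[161.02325581 112.88372093] [ 73.6   287.475] (array([0.73179697, 0.39500969, 0.11318122]), np.float64(0.0008579466154220063))
cs9.png scale 10
w9.png scale 4
```

View pics/w9.png

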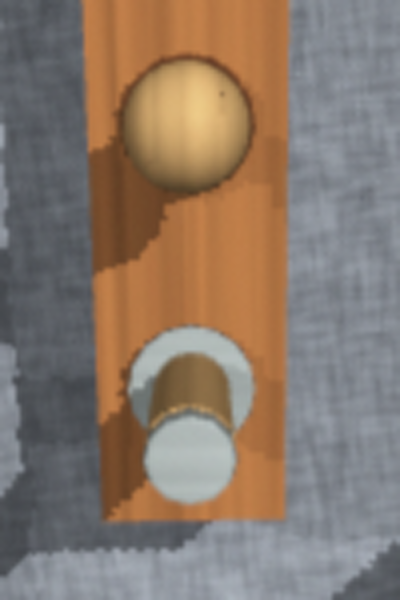

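>>> jog_arm(
  plan=[
    [[0.0026,0.02,-0.001,0],[0,0.03,0,0],[0,0.03,0,0],[0,0.03,0,0],[0,0.03,0,0],[0,0.02,0,0],[0,0.01,0,0],[0,0.003,0,0],[0,0,0,0]],
  ],
)

```text
clock: 10.82
position: [0.6333, 0.2986, 0.1194]
tcp_rot: [-0.706, 0.706, -0.044, 0.043]
contact_force: [0.2, -0.7, -0.2]
width: 0.998
```

>>> jog_arm(
  plan=[
    [[0,0,0,0],[0,0,0,0],[0,0,0,0],[0,0,0,0],[0,0,0,0],[0,0,0,0],[0,0,0,0],[0,0,0,0],[0,0,0,0],[0,0,0,0],[0,0,0,0],[0,0,0,0],[0,0,0,0],[0,0,0,0]],
  ],
  claw=0,
  force=40,
)

```text
clock: 11.98
position: [0.6332, 0.2986, 0.1195]
tcp_rot: [-0.706, 0.706, -0.043, 0.043]
contact_force: [0.3, -0.2, -0.9]
width: 0.253
```

Run:
```python
from h import *
o=status.get_obs(); print(o["width"]*92,o["position"],o["contact_force"])
w=optics.capture("wrist");cv2.imwrite("pics/w10.png",w["image"])
```

```text
23.269155171152907 [0.63321641 0.29860516 0.11945461] [ 0.25111509 -0.22695204 -0.86369037]
```

View pics/w10.png

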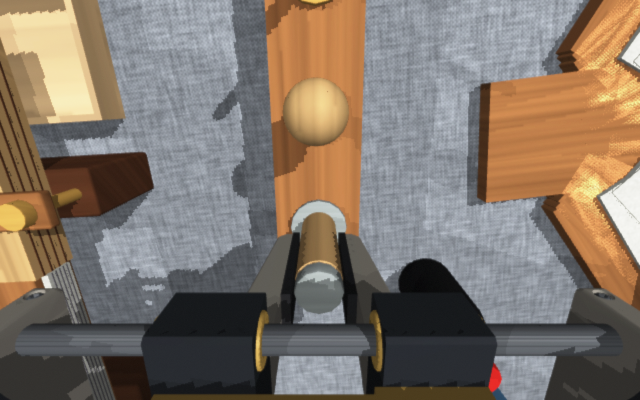

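>>> jog_arm(
  plan=[
    [[0,-0.01,0,0],[0,-0.02,0,0],[0,-0.03,0,0],[0,-0.03,0,0],[0,-0.03,0,0],[0,-0.02,0,0],[0,-0.01,0,0],[0,0,0,0]],
  ],
)

```text
clock: 12.7
position: [0.6344, 0.2992, 0.2729]
tcp_rot: [0.707, -0.705, 0.042, -0.045]
contact_force: [0.9, -0.5, -1.7]
width: 0.253
```

Run:
```python
from h import *
go([.478,.099,.27])
o=status.get_obs(); print(o["width"]*92,o["position"],o["contact_force"])
w=optics.capture("side");crop(w["image"],60,160,200,150,"cs11.png")
```

```text
shift tool [-0.1307  0.0018 -0.2178] jawang 1.448 down [ 0.004  0.002 -1.   ]
23.317252539535275 [0.63438098 0.29917653 0.27290278] [ 0.85663639 -0.50678199 -1.66483496]
cs11.png scale 4
```

View pics/cs11.png

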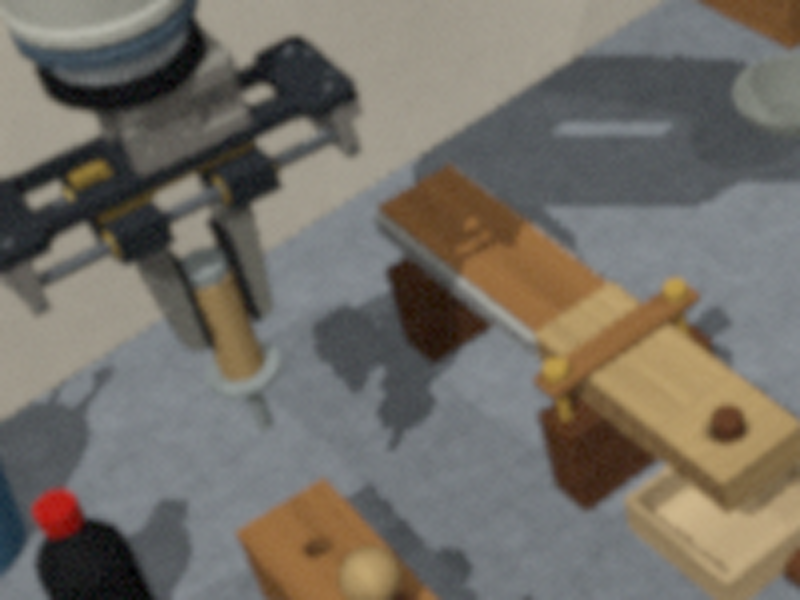

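>>> jog_arm(
  plan=[
    [[-0.0131,0,-0.0218,0],[-0.0131,0,-0.0218,0],[-0.0131,0,-0.0218,0],[-0.0131,0,-0.0218,0],[-0.0131,0,-0.0218,0],[-0.0131,0,-0.0218,0],[-0.0131,0,-0.0218,0],[-0.0131,0,-0.0218,0],[-0.0131,0,-0.0218,0],[-0.0131,0,-0.0218,0],[0,0.02,0,0],[0,0.01,0,0],[0,0,0,0],[0,0,0,0]],
  ],
)

```text
clock: 13.92
position: [0.476, 0.0985, 0.2383]
tcp_rot: [-0.706, 0.706, -0.044, 0.042]
contact_force: [-0.3, -0.3, -1.7]
width: 0.252
```

Run:
```python
from h import *
go([.478,.099,.24])
w=optics.capture("side");crop(w["image"],180,180,120,100,"cs12.png")
w=optics.capture("wrist");cv2.imwrite("pics/w12.png",w["image"])
w=optics.capture("top");crop(w["image"],200,130,100,100,"ct12.png")
```

```text
shift tool [ 0.0019 -0.0017  0.0007] jawang 1.4482 down [-0.003 -0.    -1.   ]
cs12.png scale 6
ct12.png scale 6
```

View pics/cs12.png

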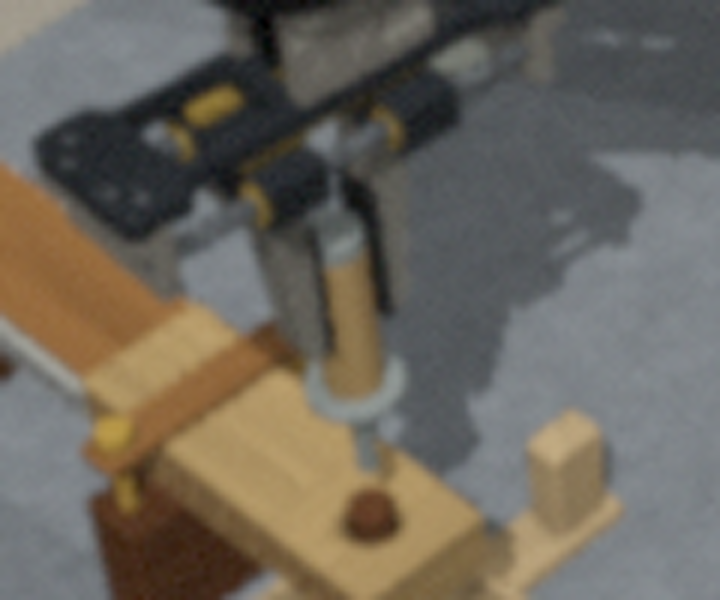

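View pics/w12.png

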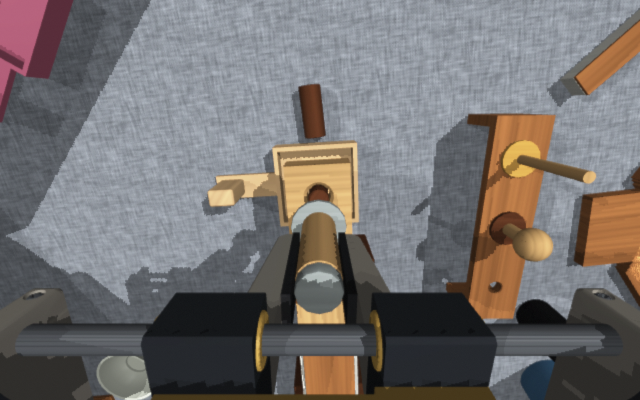

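View pics/ct12.png

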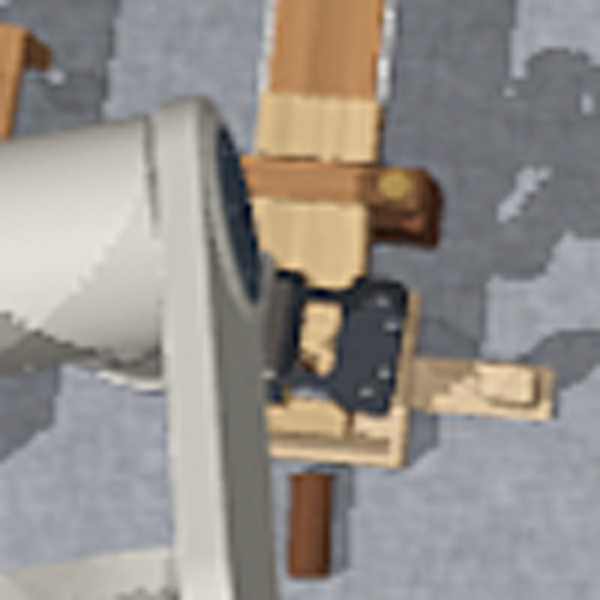

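Run:
```python
from h import *
s=optics.capture("side")
crop(s["image"],225,235,36,36,"cs13.png")
for n,p in [("pin top",[.478,.099,.115]),("tip",[.476,.0985,.1388]),("tip at pin",[.478,.099,.1388])]:
    u=proj(s,p);print(n,u,(u-[225,235]+.5)*16)
im=s["image"][250:285,228:258].astype(int)
m=(im[...,2]<130)&(im[...,2]-im[...,0]>25)
ys,xs=np.nonzero(m);print(xs.min()+228,xs.max()+228,ys.min()+250,ys.max()+250,xs.mean()+228)
# projected pin outline
th=np.linspace(0,2*np.pi,60)
for z in (.115,.105):
    q=np.array([proj(s,[.478+.01*np.cos(a),.099+.01*np.sin(a),z]) for a in th]);print(z,q.min(0),q.max(0))
```

```text
cs13.png scale 16
pin top [241.69425273 263.33498326] [275.10804371 461.35973222]
tip [241.40015736 256.98181945] [270.40251768 359.70911121]
tip at pin [240.66111023 256.71577935] [258.57776375 355.45246959]
228 257 253 284 244.32999999999998
0.115 [237.55921104 260.25851396] [245.82830125 266.4535136 ]
0.105 [238.00845931 262.98710844] [246.23067579 269.18161891]
```

View pics/cs13.png

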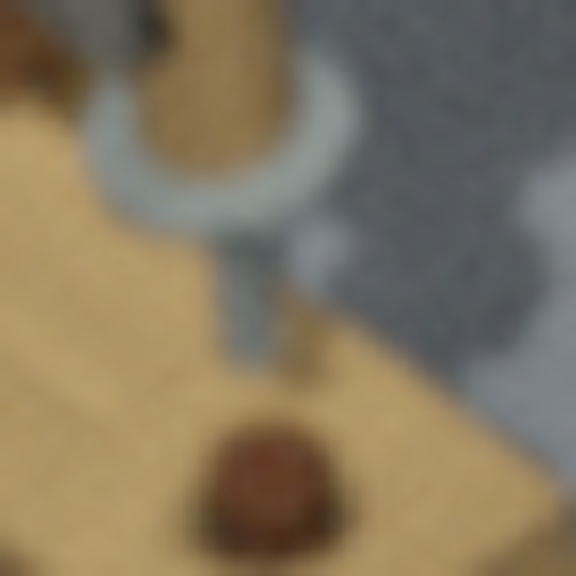

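>>> jog_arm(
  plan=[
    [[0.002,0,0.0007,0],[0,0.006,0,0],[0,0.006,0,0],[0,0.006,0,0],[0,0.001,0,0],[0,0,0,0],[0,0,0,0]],
  ],
)

```text
clock: 14.7
position: [0.4786, 0.0988, 0.2204]
tcp_rot: [-0.706, 0.706, -0.044, 0.043]
contact_force: [0.1, -0.2, -2.0]
width: 0.259
```

Run:
```python
from h import *
go([.478,.099,.2145])
s=optics.capture("side")
crop(s["image"],225,235,36,36,"cs14.png")
w=optics.capture("wrist");crop(w["image"],280,150,80,80,"w14.png")
```

```text
shift tool [-0.0006  0.0059  0.0002] jawang 1.4479 down [-0. -0. -1.]
cs14.png scale 16
w14.png scale 7
```

View pics/cs14.png

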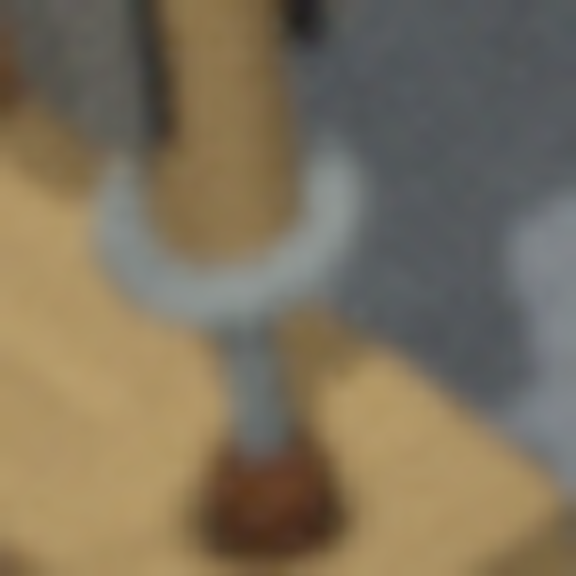

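View pics/w14.png

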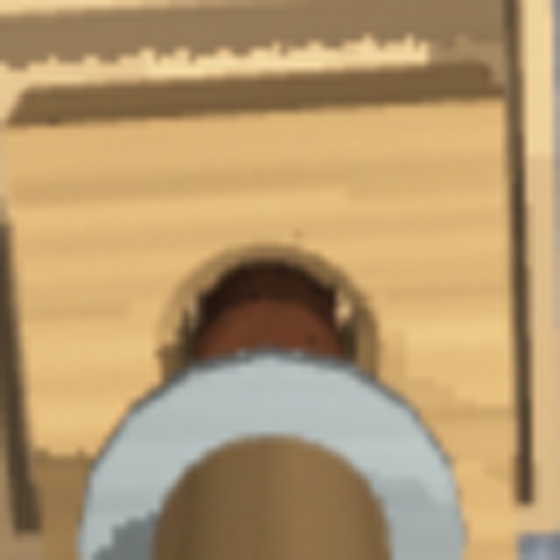

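>>> jog_arm(
  plan=[
    [[-0.001,0.003,0,0],[0,0.003,0,0],[0,0.003,0,0],[0,0.003,0,0],[0,0.003,0,0],[0,0.003,0,0]],
  ],
)

```text
clock: 15.3
position: [0.478, 0.0991, 0.2026]
tcp_rot: [0.706, -0.706, 0.043, -0.044]
contact_force: [0.2, 1.0, 2.4]
width: 0.257
```

Run:
```python
from h import *
go([.478,.099,.2145]); print(status.get_obs()["contact_force"])
s=optics.capture("side")
crop(s["image"],225,235,36,36,"cs15.png")
```

```text
shift tool [ 0.0001 -0.0119 -0.    ] jawang 1.4479 down [ 0.001  0.    -1.   ]
[0.2272244  0.95443115 2.408928  ]
cs15.png scale 16
```

View pics/cs15.png

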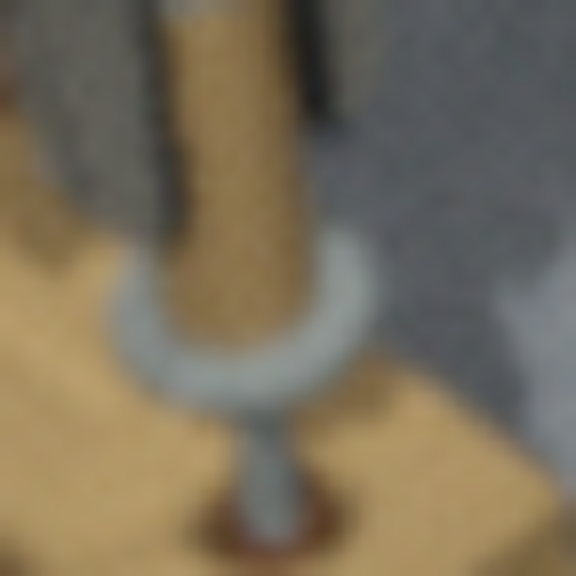

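>>> jog_arm(
  plan=[
    [[0,0.003,0,0],[0,0.003,0,0],[0,0.003,0,0],[0,0.003,0,0],[0,0.003,0,0],[0,0.003,0,0],[0,0.003,0,0],[0,0.003,0,0]],
  ],
)

```text
clock: 16.02
position: [0.4775, 0.0989, 0.178]
tcp_rot: [-0.706, 0.706, -0.044, 0.043]
contact_force: [0.0, 0.2, -2.1]
width: 0.255
```

Run:
```python
from h import *
go([.478,.099,.1595]); print(status.get_obs()["contact_force"])
s=optics.capture("side")
crop(s["image"],205,225,80,60,"cs16.png")
```

```text
shift tool [0.0005 0.0185 0.0002] jawang 1.448 down [-0.001 -0.    -1.   ]
[ 0.04598889  0.24453204 -2.11477199]
cs16.png scale 10
```

View pics/cs16.png

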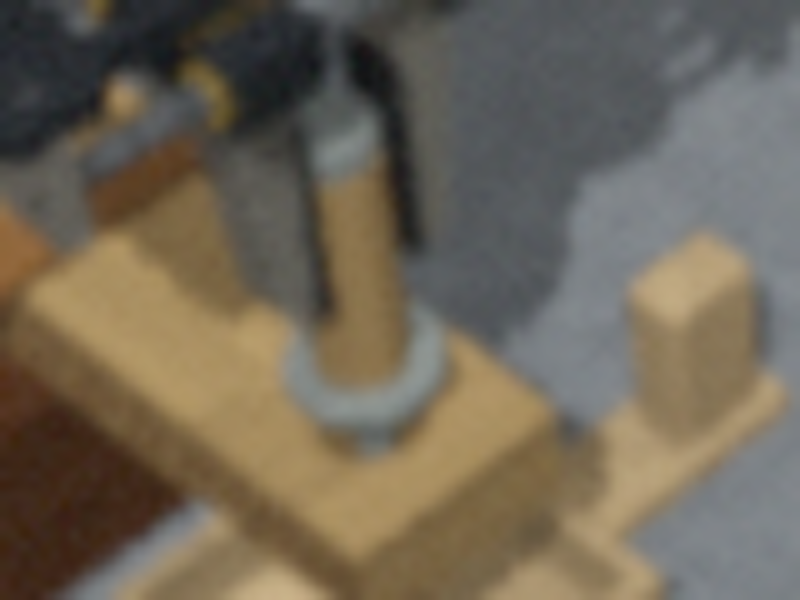

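>>> jog_arm(
  plan=[
    [[0,0.004,0,0],[0,0.004,0,0],[0,0.004,0,0],[0,0.003,0,0],[0,0.002,0,0],[0,0,0,0]],
  ],
)

```text
clock: 16.57
position: [0.4774, 0.0989, 0.1611]
tcp_rot: [-0.706, 0.706, -0.044, 0.043]
contact_force: [-1.3, -0.1, -1.0]
width: 0.253
```

Run:
```python
from h import *
go([.478,.099,.1595]); print(status.get_obs()["contact_force"])
s=optics.capture("side")
crop(s["image"],205,225,80,60,"cs17.png")
w=optics.capture("wrist");crop(w["image"],240,100,160,120,"w17.png")
```

```text
shift tool [0.0006 0.0016 0.0002] jawang 1.448 down [-0.001 -0.    -1.   ]
[-1.25075377 -0.11119952 -1.04563491]
cs17.png scale 10
w17.png scale 5
```

View pics/cs17.png

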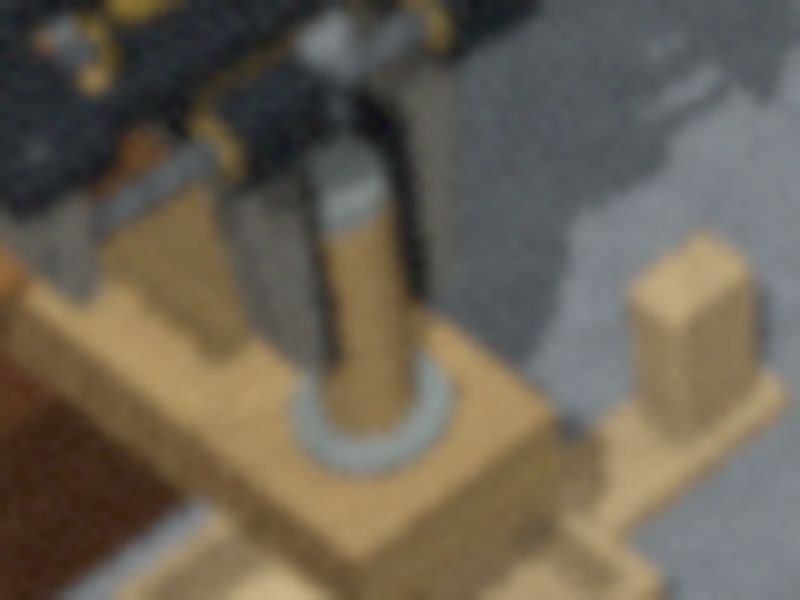

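View pics/w17.png

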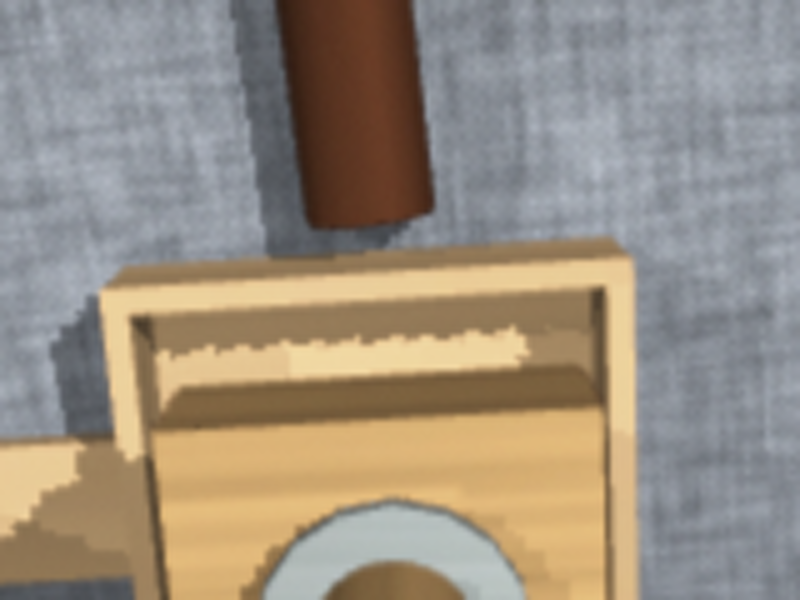

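Nearly seated. I'll lower in 1 mm steps until the contact force rises.

>>> jog_arm(
  plan=[
    [[0,0.001,0,0],[0,0.0005,0,0],[0,0,0,0]],
  ],
)

```text
clock: 16.92
position: [0.4777, 0.0989, 0.1601]
tcp_rot: [0.706, -0.706, 0.043, -0.043]
contact_force: [-0.9, 0.7, -0.9]
width: 0.256
```

>>> jog_arm(
  plan=[
    [[0,0.001,0,0],[0,0,0,0]],
  ],
)

```text
clock: 17.08
position: [0.4779, 0.0989, 0.1593]
tcp_rot: [0.706, -0.706, 0.043, -0.044]
contact_force: [-0.2, -0.6, 1.7]
width: 0.256
```

>>> jog_arm(
  plan=[
    [[0,0.0005,0,0],[0,0,0,0],[0,0,0,0]],
  ],
)

```text
clock: 17.33
position: [0.478, 0.0989, 0.1593]
tcp_rot: [0.706, -0.706, 0.043, -0.044]
contact_force: [-1.8, -0.7, 8.1]
width: 0.255
```

>>> jog_arm(
  plan=[
    [[0,0,0,0],[0,0,0,0],[0,0,0,0],[0,0,0,0],[0,0,0,0],[0,0,0,0],[0,0,0,0],[0,0,0,0]],
  ],
  claw=100,
)

```text
clock: 18.0
position: [0.4777, 0.0989, 0.1585]
tcp_rot: [-0.706, 0.706, -0.043, 0.043]
contact_force: [0.0, -0.2, 0.2]
width: 0.813
```

>>> jog_arm(
  plan=[
    [[0,-0.01,0,0],[0,-0.02,0,0],[0,-0.03,0,0],[0,-0.04,0,0],[0,-0.04,0,0],[0.03,-0.02,-0.03,0],[0.03,0,-0.04,0],[0.03,0,-0.04,0],[0.03,0,-0.04,0],[0.02,0,-0.04,0],[0,0,-0.04,0],[0,0,-0.03,0],[0,0,0,0]],
  ],
)

```text
clock: 19.08
position: [0.5677, -0.1528, 0.3169]
tcp_rot: [-0.705, 0.706, -0.045, 0.045]
contact_force: [-0.5, -0.8, -0.5]
width: 1.006
```

Run:
```python
from h import *
o=status.get_obs();print(o["position"],o["clock"])
s=optics.capture("side")
crop(s["image"],190,215,120,90,"cs18.png")
w=optics.capture("wrist");cv2.imwrite("pics/w18.png",w["image"])
t=optics.capture("top");crop(t["image"],190,130,160,120,"ct18.png")
```

```text
[ 0.56773151 -0.15284951  0.31686296] 19.0833
cs18.png scale 6
ct18.png scale 5
```

View pics/cs18.png

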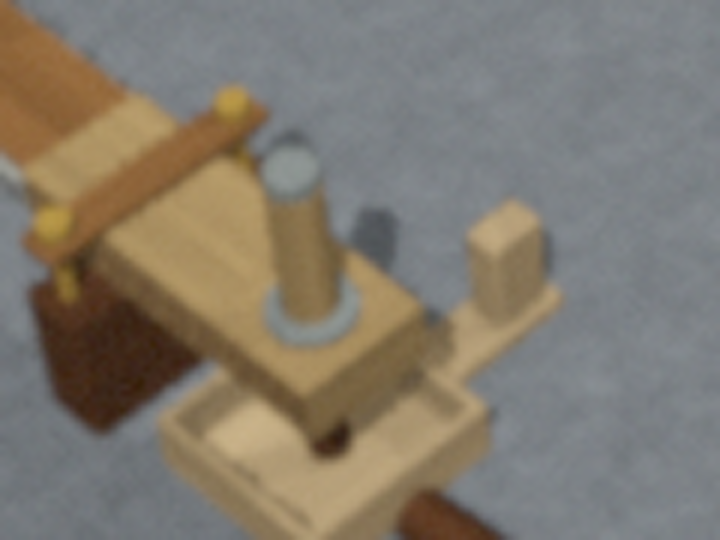

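View pics/w18.png

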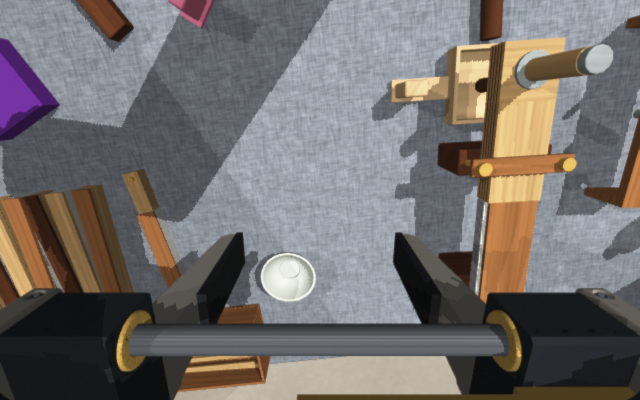

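View pics/ct18.png

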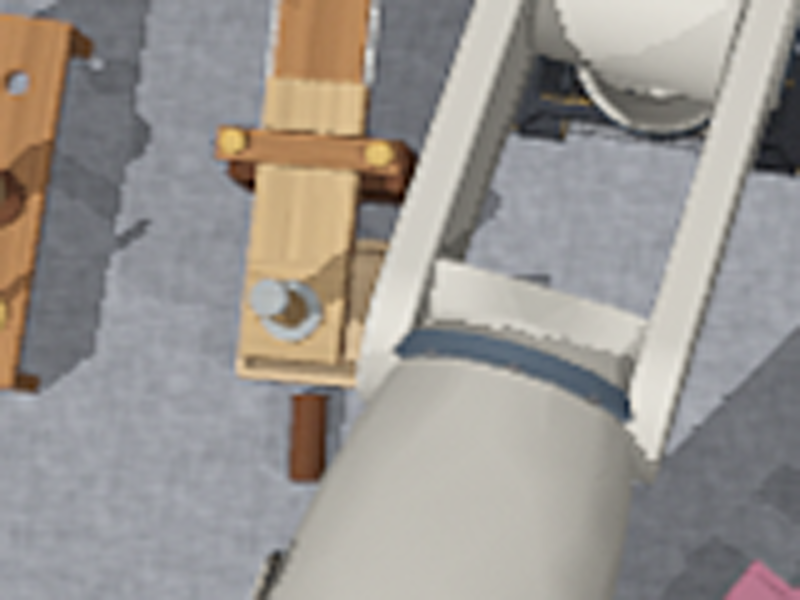

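Run:
```python
from h import *
w=optics.capture("wrist");crop(w["image"],435,30,80,100,"w19.png")
s=optics.capture("side");crop(s["image"],225,270,50,40,"cs19.png")
for z in (.015,.045): print(z,plane(w,482,85,z),plane(s,190+330/6,215+440/6,z))
```

```text
w19.png scale 6
cs19.png scale 15
0.015 [0.48749324 0.09206246 0.015     ] [0.48175272 0.09794967 0.015     ]
0.045 [0.48736753 0.07690184 0.045     ] [0.46236307 0.1131448  0.045     ]
```

View pics/w19.png

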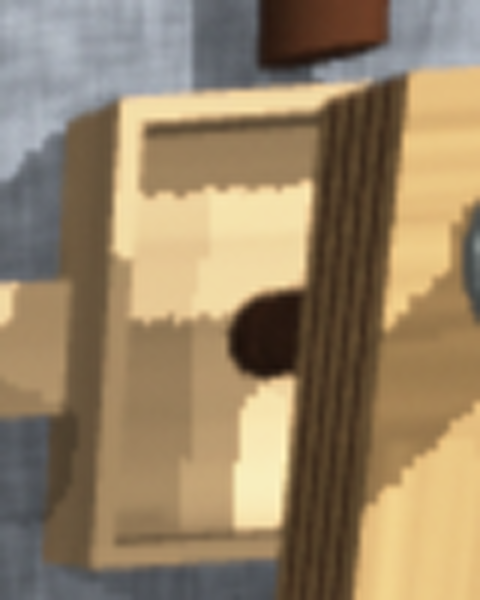

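View pics/cs19.png

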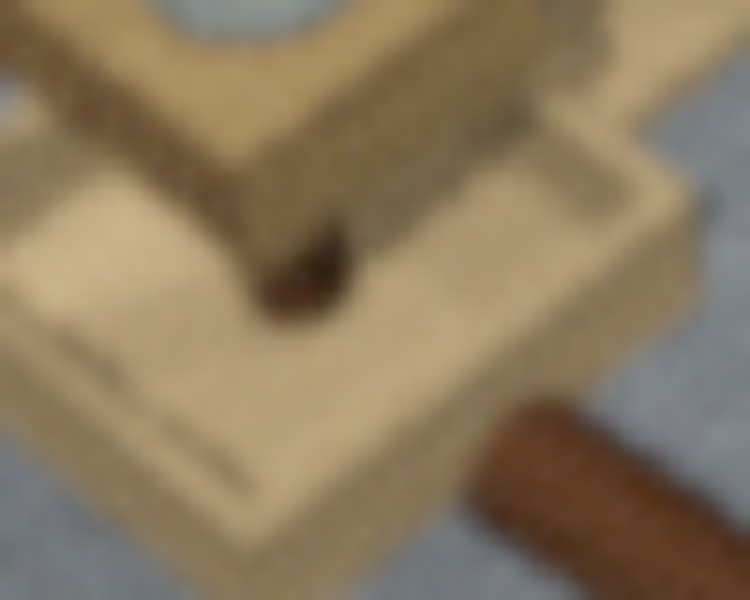

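The pin is in the bowl, the punch stands seated on its collar, and the robot is touching nothing. I'm handing the job in.

Run:
```python
from station import ticket,status
print(ticket.finish_job(), status.get_obs()["clock"])
```

```text
the job is handed in; nothing more can be done
the job is handed in; nothing more can be done
```

The job is handed in, and it looked complete at my last check. I slid the plywood tray in under the heel by its grip. Then I took the punch from the rack's far place and drove the pin down through its hole. I left the punch standing in the hole on its collar.

- **Pin:** the contact force fell back to about the punch's weight partway down. The last wrist and side pictures show the pin on the bowl floor, below the hole.
- **Punch:** upright, with its collar flat on the heel after release.
- **Tray:** bowl centre measured about 7 mm from the pin's axis along +x. I offset it on purpose so it would not touch the dark dowel lying on the table.
- **Time and contact:** the arm was clear at about 19 s of the 54 s allowed. The highest contact force I read was about 8 N, when the collar seated.
- **Disagreement:** the side and top cameras differed by about 2 mm on the pin and punch positions. I used a value between the two, and the tip landed well within the pin's top.

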